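# Lock the label roll's axle with its R-clip

## Task

The label roll has just been put on the axle of the roll holder: lock it there with the large blue-gripped R-clip from the grey rack. Push the clip's straight leg from above down through the cross hole at the free end of the axle, bow beside the axle, until the bow has sprung over the axle and the blue flange lies down on the axle; then let go. Leave the small yellow clip, which belongs to another machine, in its place in the rack.

Things in the scene. Friction and masses are not known exactly. Their poses are not given: they have to be found in the camera images.
- blue_clip: Loose R-clip, hangs upright by its flange (38 mm disc, z 0 to 4 mm) in the rack. Origin: on the leg's axis under the flange, z up. Blue grip 20x20 mm (sides along x, y), z 4 to 42. Straight leg: 6 mm wire down to z -52. Springy bow, 6 mm wire on the +y side, in the y-z plane: 20 mm from the leg's axis, nips in to 13 at z -26, flares to 21 at its tip, z -43. To take it out, lift it 60 mm or more straight up.
- bow (a joint): Opening of the blue clip's springy bow about a hinge at the flange along the clip's x, rad: 0 at rest, at most 0.5 spread from the leg. The axle spreads it to about 0.15 on the way down; once past it springs back to nearly 0. Pushing home takes under 10 N; its own weight does not do it.
- cross_hole (a point): Middle of the cross hole's mouth in the flat on top of the fixed level steel axle (30 mm thick), 78 mm above the table. z up, x along the axle from its free end (23 mm away) to the label roll (69 mm across, from x 62 mm on), y across. Hole: straight down through, 16 mm along x, 10 along y, mouth flared to 26x19. Clip home: its origin here, its y along or against this y. A white 32 mm sleeve begins at x 26 mm.
- yellow_clip: Small R-clip, yellow grip 18 mm square, top 30 mm above its origin, leg 28 mm; origin as on the blue clip. It hangs in the other place of the same fixed grey rack (two rails 18 mm apart, tops 62 mm above the table; 30 mm wide, 150 mm long along the clips' y), 72 mm from the blue clip's axis. Not wanted: it stays there.

How it is judged:
At the end, for the whole second after the job is handed in: The blue clip sits on the cross hole (within 12 mm along, 8 mm across the axle), flange within 5 mm of the flat, upright within 11 degrees, bow across the axle within 20 degrees and sprung back below 0.1 rad, at rest; the yellow clip is within 30 mm of where it hung (x of blue_clip in the frame of cross_hole between -0.012 and 0.012 m and y of blue_clip in the frame of cross_hole between -0.008 and 0.008 m and z of blue_clip in the frame of cross_hole between -0.005 and 0.005 m and angle between the y axis of blue_clip and the y axis of cross_hole, either way round below 0.35 rad and angle between blue_clip's own z axis and vertical below 0.2 rad and value of joint bow below 0.1 rad and linear speed of blue_clip below 0.02 m/s and distance of yellow_clip from where it was at the start of the episode below 0.03 m); the robot touches nothing.
It fails at once if the yellow clip is moved from its place in the rack (more than 30 mm) (distance of yellow_clip from where it was at the start of the episode above 0.03 m).
It also fails if it takes over 32 s, if anything falls off the work surface, if the arm or the gripper's body presses on something with over 40 N, if the wrist force passes 120 N, or if a joint passes its speed limit or range.

## Robot

A 6-joint arm with a two-finger parallel gripper is mounted at the origin on a cart in front of the work surface, level with it; the furniture and walls round the work are solid. World frame = base frame: x ahead of the robot, y to its left, z up, the work surface at z = 0. Lengths are in m, angles in rad, forces in N, time in s.
With the tool pointing down it reaches from about 0.375 to 0.925 m from the base axis. Payload 5.7 kg.
Tool frame: the origin (TCP) lies midway between the tips of the shut fingers; the grasp point (between the pads) lies 19 mm behind it (bot.grip_depth is the distance from the TCP to the grasp point, in m); y points along the fingers, z is the direction in which the jaws open and shut, and the axes are right-handed (so a half turn about y gives the same grasp; the last joint's range is limited). The gripper opens to 85 mm and grips with 20 to 120 N. Pads are 22 mm wide; open, the fingers measure 114 mm over their backs; the gripper's body (76 mm by 85 mm) begins 54 mm behind the grasp point. The pads swing forward as they close: fully open they stand 13 mm farther back than shut.
Start: joints at [1.012, 0.359, 1.51, -0, 1.272, -0.115], TCP at [0.258, 0.542, 0.231] pointing down, gripper open.
Joint ranges: [-2.97, 2.97], [-1.01, 2.36], [0.21, 2.38], [-0.96, 4.11], [0.2, 2.71], [-2.98, 2.98]. Speed limits (rad/s): [2.39, 2.39, 3.14, 3.14, 3.14, 3.14].

## Interface

Orientations are given as a unit quaternion [x, y, z, w].
In Python, from workcell import bot, get_image gives the robot as it stands.
- The arm moves only by the shell command python3 -m creep 'ROWS' [FORCE]. ROWS is a JSON object of lists of equal length, an entry for each row: "hand": the opening, from 0 (shut) to 1 (fully open); "travel": the shift along the world's x, y, z in units of 0.4 m (1.0 is 0.4 m), a list of three; "turn": the turn about the world's z in units of 45 degrees (1.0 is 45 degrees). In form: {"hand": [hand, ...], "travel": [[x, y, z], ...], "turn": [turn, ...]}. A call has exactly 8 rows; each row is the pose to reach, as a shift and turn from the pose measured when the call began; what a row does not reach only later rows make up. A row lasts 1/12 s, in which the tool goes at most 41.7 mm and 7.16 degrees, less where a joint would pass 70% of its speed; a pose out of reach is approached as far as the arm can. A call with a number of a shift or a turn outside -1 to 1 is refused whole. A call with a gripper value outside its range is refused whole. The fingers move at their own pace and stop on an object; FORCE is the grip in N (left out, the last holds). Time passes only in rows, so rows that repeat a pose let the fingers close, or fill a call up. It gives the time, the measured TCP pose, the force and the opening at its end, in the units of the state.
- bot.observe(): the state, without advancing time (a new reading comes with each control period).
- get_image(name): name is "side" or "top"; returns a dict with "frame" (420x560x3 uint8, red, green, blue), "K" (3x3 intrinsics, pixels), "rvec" (rotation vector, rad) and "tvec" (3), from world to camera coordinates, as OpenCV has them. Camera axes: x right, y down, z forward; pixel columns grow to the right and rows downward; lengths in m; the calibration is good to about 2 mm. A picture is of the moment at which its call begins. There is no depth.
- bot.close_job(): hands the job in, once; it reports no verdict.
The state is a dict: "time_s": time; "joint_positions": joint angles; "qvel": joint speeds; "effort": joint torques, N m; "eef_pos": TCP position; "ee_rot": TCP orientation; "contact_force": force on the tool from outside, world axes, zero at the start; "torque": the same for the moment, N m; "grip_width": finger opening in m.
Only numpy, scipy, OpenCV 4.12 (cv2) and the standard library are available. Lean on these libraries where they do the work, as an engineer would, in place of code of your own. Each camera call takes 0.05 s, during which the arm holds its last target. There are 200 camera calls.

## Working session

There is one attempt and no reset: what is moved stays moved. The work goes in short steps, Python scripts to look and compute and a shell command to move; the robot and the scene stay as the last step left them, time stands still between calls to the robot, and variables do not carry over. Pictures are saved under pics/ and viewed, about 8 in all and at most 12, crops included, and the job is handed in when it is done.

```bash
mkdir -p pics
cat > h.py <<'E'
import numpy as np,cv2
from workcell import bot,get_image
def snap(n):
    d=get_image(n);d['R']=cv2.Rodrigues(np.array(d['rvec'],float))[0];d['t']=np.array(d['tvec'],float).reshape(3);d['K']=np.array(d['K'],float);return d
def ray(d,uv):
    r=d['R'].T@np.linalg.inv(d['K'])@np.array([uv[0],uv[1],1.]);return -d['R'].T@d['t'],r/np.linalg.norm(r)
def onz(d,uv,z):
    c,r=ray(d,uv);return c+r*(z-c[2])/r[2]
def tri(d1,u1,d2,u2):
    c1,r1=ray(d1,u1);c2,r2=ray(d2,u2);s=np.linalg.lstsq(np.c_[r1,-r2],c2-c1,rcond=None)[0]
    a,b=c1+s[0]*r1,c2+s[1]*r2;return (a+b)/2,np.linalg.norm(a-b)
def proj(d,p):
    q=d['K']@(d['R']@np.array(p,float)+d['t']);return q[:2]/q[2]
def save(d,n,crop=None,s=1):
    f=cv2.cvtColor(d['frame'],cv2.COLOR_RGB2BGR)
    if crop:x0,y0,x1,y1=crop;f=f[y0:y1,x0:x1]
    cv2.imwrite(n,cv2.resize(f,None,fx=s,fy=s,interpolation=cv2.INTER_CUBIC))
E
python3 - <<'E'
from h import *
import pickle
for n in('side','top'):
    d=snap(n);save(d,f'pics/{n}0.png');pickle.dump(d,open(n+'0.pkl','wb'));print(n,ray(d,(280,210)),d['K'][0,0])
s=bot.observe();print({k:np.round(v,3) for k,v in s.items()})
E
```

```text
side (array([ 0.54821001, -0.6526426 ,  0.58259449]), array([-0.0678284 ,  0.81960806, -0.56889537])) 482.12336739161987
top (array([0.44761613, 0.05819932, 1.00411651]), array([ 0.02877131, -0.02776879, -0.99920023])) 509.2034590798598
{'time_s': np.float64(0.1), 'joint_positions': array([ 1.012,  0.359,  1.511, -0.   ,  1.273, -0.115]), 'qvel': array([-0.001, -0.001, -0.002, -0.   , -0.   ,  0.   ]), 'effort': array([-0.0000e+00, -5.2865e+01, -2.7935e+01, -0.0000e+00,  5.0000e-03,
        0.0000e+00]), 'eef_pos': array([0.257, 0.541, 0.231]), 'ee_rot': array([ 0.69 , -0.156,  0.155, -0.689]), 'contact_force': array([-0.165, -0.325,  0.17 ]), 'torque': array([ 0.008,  0.003, -0.043]), 'grip_width': np.float64(0.085)}
```

View pics/side0.png

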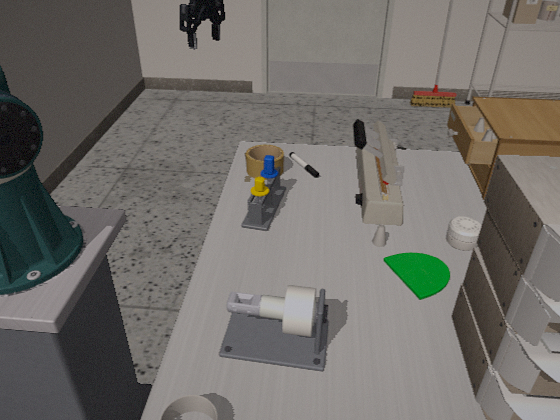

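View pics/top0.png

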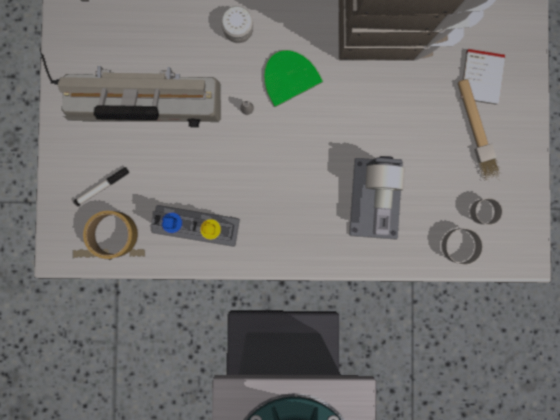

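The side view shows the blue clip at (269,166), yellow at (260,186) and the axle's free end at about (240,303). In the top view, blue is at (171,222), yellow at (210,229) and the axle end at about (383,228). Next I'll zoom in and measure.

Run:
```python
from h import *
import pickle
t=pickle.load(open('top0.pkl','rb'));s=pickle.load(open('side0.pkl','rb'))
a=cv2.resize(t['frame'][150:245,335:415],None,fx=6,fy=6,interpolation=cv2.INTER_CUBIC)[:,:400]
a=cv2.resize(t['frame'][150:245,345:415],(420,570),interpolation=cv2.INTER_CUBIC)
b=cv2.resize(t['frame'][195:255,145:245],(380,228),interpolation=cv2.INTER_CUBIC)
c=cv2.resize(s['frame'][280:350,220:315],(380,280),interpolation=cv2.INTER_CUBIC)
o=np.zeros((570,800,3),np.uint8);o[:,:420]=a;o[:228,420:]=b;o[240:520,420:]=c
cv2.imwrite('pics/crop0.png',o[...,::-1])
def masks(d):
    h=cv2.cvtColor(d['frame'],cv2.COLOR_RGB2HSV);r={}
    for n,lo,hi in(('blue',(100,130,50),(125,255,255)),('yel',(22,150,80),(35,255,255))):
        m=cv2.inRange(h,lo,hi);k,l,st,ce=cv2.connectedComponentsWithStats(m);i=1+np.argmax(st[1:,4]);r[n]=l==i;print(n,st[i],ce[i].round(1))
    return r
print('top');mt=masks(t);print('side');ms=masks(s)
print(np.array([proj(t,[.0,0,0]),proj(t,[.1,0,0])]))
for n in('blue','yel'):
    # grey-level detail of grip-top: bright pixels
    ys,xs=np.where(mt[n]);v=t['frame'][ys,xs].max(1);print(n,np.percentile(v,[5,25,50,75,95]))
    print(t['frame'][ys.min():ys.max()+1,xs.min():xs.max()+1].max(2))
```

```text
top
blue [162 213  20  20 322] [171.5 222.3]
yel [201 219  20  20 318] [210.2 228.8]
side
blue [261 155  17  23 265] [268.8 167.4]
yel [251 176  19  21 246] [259.4 187.1]
[[293.18041442 456.02353645]
 [293.63915826 403.64862533]]
blue [109.05 126.   144.   154.75 158.  ]
[[ 71  72  76  79  89 102 118 132 144 149 150 148 138 125 109  92  79  73
   72  73]
 [ 71  73  79  88 101 111 118 127 145 153 157 158 155 151 143 125  98  78
   72  71]
 [ 70  76  91 102 111 115 115 121 135 145 148 154 157 158 157 147 127 100
   83  79]
 [ 71  83 100 106 110 111 111 111 117 121 124 137 150 156 157 156 150 131
  106  92]
 [ 80  98 111 115 114 111 111 108 111 111 107 113 128 140 148 155 157 148
  123 101]
 [ 89 113 130 136 137 135 135 134 134 131 119 103  96 106 128 147 157 155
  138 111]
 [ 96 120 140 150 151 152 152 152 152 148 138 115  96  96 116 144 156 157
  146 118]
 [101 124 144 153 155 156 157 158 157 155 145 123 106 107 117 140 155 158
  152 126]
 [105 127 144 153 156 156 157 158 158 155 144 122 107 113 123 142 156 159
  154 133]
 [112 131 147 153 155 155 157 158 159 156 144 122 112 119 131 1
[... 1914 characters left out ...]
 170 169
  162 130]
 [150 155 154 157 164 169 169 170 170 170 170 170 163 155 161 168 170 169
  160 125]
 [148 160 156 153 161 168 170 170 170 171 169 168 160 155 162 169 171 168
  156 119]
 [142 161 163 158 161 167 170 170 170 170 168 163 154 155 163 169 170 164
  141 107]
 [123 151 165 167 168 170 169 170 171 169 166 159 156 161 168 170 167 156
  124  95]
 [106 139 161 168 170 169 170 171 170 169 169 168 167 168 169 167 158 136
  105  88]
 [100 122 145 160 166 169 170 169 169 170 170 170 171 169 166 159 139 115
   97  93]
 [ 95 101 116 135 152 163 168 168 168 168 169 168 168 165 157 136 113  99
   96  97]
 [ 94  95  97 109 125 142 152 155 159 162 160 156 153 148 129 106  93  92
   97  94]]
```

View pics/crop0.png

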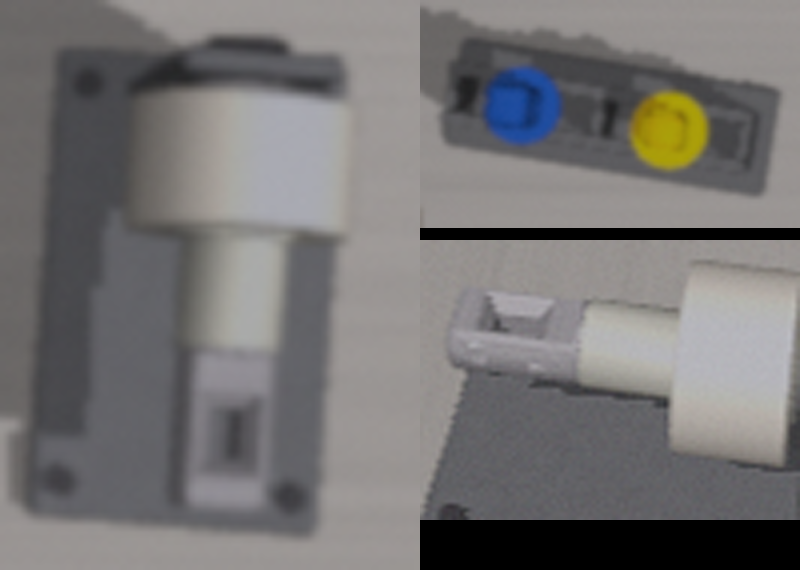

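Run:
```python
from h import *
import pickle
from scipy.spatial.transform import Rotation as Ro
t=pickle.load(open('top0.pkl','rb'));s=pickle.load(open('side0.pkl','rb'))
b=onz(t,(171.5,222.5),.066);y=onz(t,(210.4,228.6),.066);print('blue',b,'yel',y,np.linalg.norm(b-y))
d=y-b;print('rack dir deg',np.degrees(np.arctan2(d[1],d[0])))
print('blue in side: flange ctr', proj(s,[*b[:2],.066]),'griptop',proj(s,[*b[:2],.104]))
f=lambda u,v,z:onz(t,(345+(u+.5)/6-.5,150+(v+.5)/6-.5),z)
h=f(234.5,433,.078);print('hole',h,'side proj',proj(s,h),'tri',tri(t,(383.7,221.7),s,(244.2,298)))
def ang(p,q):e=q-p;return np.degrees(np.arctan2(e[1],e[0]))
print('axle',ang(f(228,500,.063),f(233.5,355,.063)),'plate L',ang(f(30,510,.01),f(60,50,.01)),'R',ang(f(315,530,.01),f(345,60,.01)),'bot',ang(f(30,510,.01),f(315,533,.01))+90,'mouth',ang(f(207,433,.078),f(262,433,.078)))
m=Ro.from_quat(bot.observe()['ee_rot']).as_matrix();print(m.round(3),np.degrees(np.arctan2(m[1,2],m[0,2])))
# rack edges from hull of dark grey
p=lambda u,v,z:onz(t,(145+(u-420+.5)/3.8-.5,195+(v+.5)/3.8-.5),z)
print('rack top edge',ang(p(462,38,.062),p(780,90,.062)),'bot',ang(p(443,140,.062),p(762,193,.062)))
```

```text
blue [0.44956497 0.23080011 0.066     ] yel [0.43910611 0.15954829 0.066     ] 0.07201534183646421
rack dir deg -98.3506527160036
blue in side: flange ctr [268.54283583 171.93841885] griptop [268.49987745 156.13979215]
hole [ 0.45485414 -0.15724132  0.078     ] side proj [242.79389207 299.06002725] tri (array([ 0.45589914, -0.15674373,  0.07972734]), np.float64(0.001957902750549101))
axle -2.074846609590635 plate L -3.490097566596209 R -3.632285786209207 bot -4.038466849444902 mouth -89.41227161569184
[[ 0.903 -0.001  0.429]
 [-0.429 -0.001  0.903]
 [-0.    -1.    -0.002]] 64.56933758089741
rack top edge -98.69702278831952 bot -98.89572137799055
```

```bash
python3 -m creep '{"hand":[0.55,0.55,0.55,0.55,0.55,0.55,0.55,0.55],"travel":[[0.06,-0.097,0],[0.12,-0.194,0],[0.18,-0.291,0],[0.24,-0.388,0],[0.3,-0.485,0],[0.36,-0.582,0],[0.42,-0.679,0],[0.48,-0.776,0]],"turn":[0.05,0.1,0.15,0.2,0.25,0.3,0.34,0.378]}' 50
```

```text
time_s: 0.77
eef_pos: [0.4329, 0.2562, 0.2304]
ee_rot: [0.706, -0.051, 0.051, -0.705]
contact_force: [1.3, 0.2, 0.2]
grip_width: 0.047
```

```bash
python3 -m creep '{"hand":[0.55,0.55,0.55,0.55,0.55,0.55,0.55,0.55],"travel":[[0.041,-0.063,-0.05],[0.041,-0.063,-0.12],[0.041,-0.063,-0.19],[0.041,-0.063,-0.25],[0.041,-0.063,-0.25],[0.041,-0.063,-0.25],[0.041,-0.063,-0.25],[0.041,-0.063,-0.25]],"turn":[0,0,0,0,0,0,0,0]}'
python3 - <<'E'
from h import *
s=snap('side');t=snap('top');p=bot.observe()['eef_pos'];print(p)
a=cv2.resize(s['frame'][115:215,220:320],(400,400));b=cv2.resize(t['frame'][170:270,120:220],(400,400))
cv2.imwrite('pics/g1.png',np.hstack([a,b])[...,::-1])
E
```

```text
time_s: 1.43
eef_pos: [0.4505, 0.2316, 0.1319]
ee_rot: [0.705, -0.05, 0.052, -0.705]
contact_force: [-0.8, -0.6, 0.9]
grip_width: 0.0471
[0.45035742 0.23161326 0.13187684]
```

View pics/g1.png

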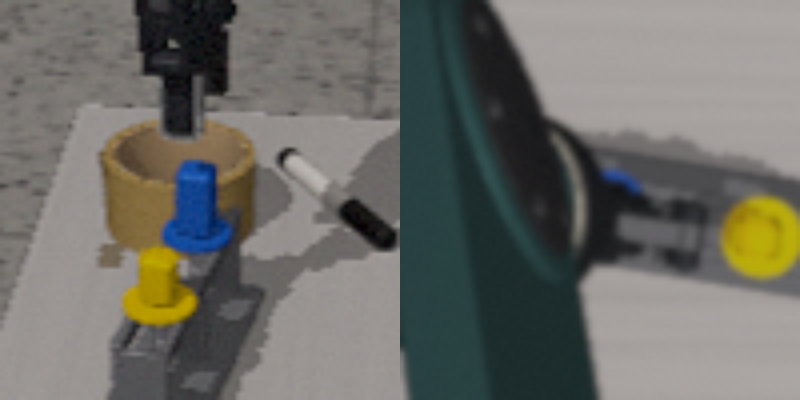

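The fingers are above the blue clip, tips at crop (181,135) against grip top (196,165). I'll check whether that 4 px offset is just perspective.

Run:
```python
from h import *
s=snap('side');p=bot.observe()['eef_pos']
d=np.array([-.148,-.989,0])
for k in(-.035,0,.024,.036):print(k,proj(s,p+k*d))
print('clip',proj(s,[.4495,.231,.104]))
h=cv2.cvtColor(s['frame'],cv2.COLOR_RGB2HSV);m=cv2.inRange(h,(100,130,50),(125,255,255))
for v in range(150,182):
    x=np.where(m[v,240:300])[0]
    if len(x):print(v,x.min()+240,x.max()+240,end='; ')
print()
for v in range(136,150,3):print(v,s['frame'][v,255:282].max(1))
```

```text
-0.035 [273.0006231 136.7454227]
0 [268.77137704 144.05215846]
0.024 [265.72968312 149.30719763]
0.036 [264.16305889 152.01380517]
clip [268.47941464 156.09279278]
155 266 269; 156 266 273; 157 265 273; 158 264 273; 159 264 273; 160 264 273; 161 264 273; 162 264 273; 163 264 273; 164 264 273; 165 264 273; 166 264 273; 167 264 273; 168 264 273; 169 264 274; 170 262 276; 171 261 277; 172 261 277; 173 261 277; 174 261 277; 175 261 277; 176 262 276; 177 265 274; 
136 [130 132 132 119 123  94  14  20  28  23  22  24   5  74  94  72  39  31
  28  15  20  34  97 123 125 121 116]
139 [125 128 127 133 130  85  29  35  45  36  24  22  16  75  89  60 105 130
 125 120 104  88  89  92  95  98 109]
142 [152 154 151 155 147 104  47  35  39  32  37  32  24  72  92  79  81  80
  76 101 123 126 126 122 116 107 114]
145 [144 145 149 152 143  99  37  26  31  33  39  28  26  68 118 100 124 147
 145 136 141 147 148 144 148 149 147]
148 [103 110 122 119 126 112  95  74  49  45  48  36  42  71 119 127 138 144
 142 140 138 141 140 132 143 142 147]
```

```bash
python3 -m creep '{"hand":[0.55,0.55,0.55,0.55,0.55,0.55,0.55,0.55],"travel":[[-0.002,-0.001,-0.03],[-0.002,-0.001,-0.06],[-0.002,-0.001,-0.09],[-0.002,-0.001,-0.12],[-0.002,-0.001,-0.152],[-0.002,-0.001,-0.152],[-0.002,-0.001,-0.152],[-0.002,-0.001,-0.152]],"turn":[0,0,0,0,0,0,0,0]}' && python3 -m creep '{"hand":[0,0,0,0,0,0,0,0],"travel":[[0,0,0],[0,0,0],[0,0,0],[0,0,0],[0,0,0],[0,0,0],[0,0,0],[0,0,0]],"turn":[0,0,0,0,0,0,0,0]}' 60
```

```text
time_s: 2.25
eef_pos: [0.4499, 0.2314, 0.0717]
ee_rot: [0.705, -0.05, 0.052, -0.705]
contact_force: [0.4, -0.4, 0.0]
grip_width: 0.0468
time_s: 2.92
eef_pos: [0.4507, 0.2317, 0.0728]
ee_rot: [-0.705, 0.049, -0.053, 0.705]
contact_force: [-0.4, -0.7, 6.2]
grip_width: 0.0193
```

```bash
python3 -m creep '{"hand":[0,0,0,0,0,0,0,0],"travel":[[0,0,0.03],[0,0,0.07],[0,0,0.12],[0,0,0.17],[0,0,0.22],[0,0,0.27],[0,0,0.3],[0,0,0.3]],"turn":[0,0,0,0,0,0,0,0]}'
python3 - <<'E'
from h import *
s=snap('side');t=snap('top');p=bot.observe()['eef_pos'];print(p)
a=cv2.resize(s['frame'][80:230,200:350],(600,600));cv2.imwrite('pics/g2.png',a[...,::-1])
E
```

```text
time_s: 3.58
eef_pos: [0.4525, 0.2324, 0.1958]
ee_rot: [-0.704, 0.047, -0.055, 0.706]
contact_force: [1.2, 0.1, -0.3]
grip_width: 0.0192
[0.45080377 0.23175735 0.19305405]
```

View pics/g2.png

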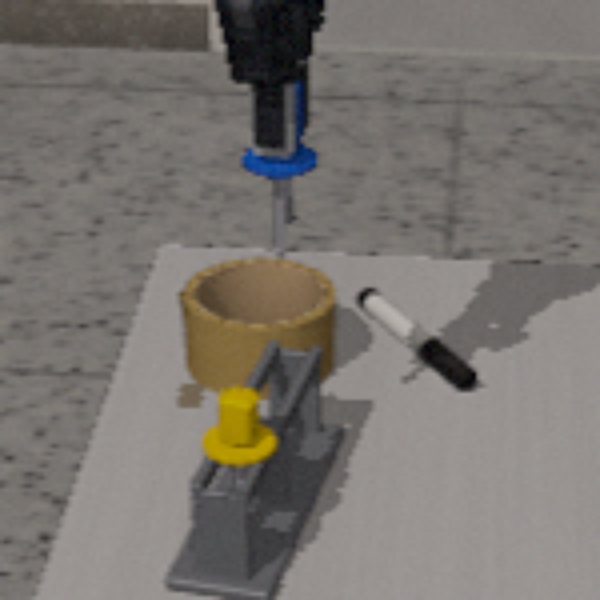

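The clip is held upright with the bow on the +y side, and yellow is undisturbed. Next I'll carry it to the axle.

```bash
python3 -m creep '{"hand":[0,0,0,0,0,0,0,0],"travel":[[0.001,-0.04,0],[0.003,-0.12,0],[0.005,-0.2,0],[0.006,-0.29,0],[0.007,-0.38,0],[0.008,-0.47,0],[0.009,-0.56,0],[0.009,-0.65,0]],"turn":[0.01,0.02,0.04,0.06,0.08,0.1,0.12,0.12]}'
```

```text
time_s: 4.35
eef_pos: [0.4531, -0.0297, 0.1917]
ee_rot: [-0.706, 0.016, -0.019, 0.708]
contact_force: [0.3, 0.2, -2.2]
grip_width: 0.0189
```

```bash
python3 -m creep '{"hand":[0,0,0,0,0,0,0,0],"travel":[[0.001,-0.07,0],[0.003,-0.15,0],[0.005,-0.22,0],[0.005,-0.28,0],[0.005,-0.318,0],[0.005,-0.318,0],[0.005,-0.318,0],[0.005,-0.318,0]],"turn":[0,0,0,0,0,0,0,0]}'
python3 - <<'E'
from h import *
s=snap('side');t=snap('top');p=bot.observe()['eef_pos'];print(p)
print('side tcp',proj(s,p),'hole',proj(s,[.455,-.157,.078]),'top tcp',proj(t,p))
a=cv2.resize(s['frame'][190:340,190:340],(600,600),interpolation=cv2.INTER_CUBIC);cv2.imwrite('pics/g3.png',a[...,::-1])
h=cv2.cvtColor(s['frame'],cv2.COLOR_RGB2HSV);m=cv2.inRange(h,(100,130,50),(125,255,255))
for v in range(200,280):
    x=np.where(m[v,200:300])[0]
    if len(x):print(v,x.min()+200,x.max()+200,end='; ')
E
```

```text
time_s: 5.02
eef_pos: [0.4542, -0.1558, 0.1908]
ee_rot: [-0.706, 0.017, -0.018, 0.708]
contact_force: [0.8, 0.5, -0.4]
grip_width: 0.0191
[ 0.4545652  -0.15559884  0.19118523]
side tcp [240.01418581 236.49766039] hole [242.91906593 298.94811061] top tcp [398.96787365 221.53657156]
217 246 246; 218 246 247; 219 246 247; 220 246 247; 221 245 247; 222 245 247; 223 245 247; 224 246 247; 225 246 247; 226 246 247; 227 246 247; 228 246 247; 229 246 248; 230 246 247; 231 246 247; 232 246 247; 233 246 247; 234 246 247; 235 246 247; 236 246 249; 237 246 250; 238 246 251; 239 227 252; 240 227 252; 241 227 252; 242 226 252; 243 226 252; 244 226 252; 245 226 252; 246 227 252; 247 227 251; 248 228 250; 249 229 249; 250 230 247; 251 233 245; 252 236 242;
```

View pics/g3.png

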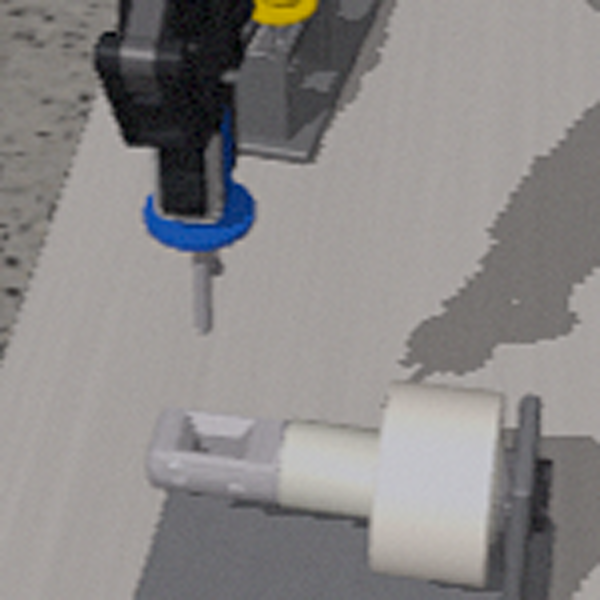

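Run:
```python
from h import *
s=snap('side')
p=bot.observe()['eef_pos'];print(p)
for z in(.181,.179): print(z,'flange',proj(s,[*p[:2],z+.002]),'tip',proj(s,[*p[:2],z-.052]))
P=lambda x,y:(190+(x+.5)/4-.5,190+(y+.5)/4-.5)
print('hole by side on z=.078',onz(s,P(220,431),.078))
# flange & tip by intersecting side ray with plane y=p_y
for n,u in(('flange',(239,245)),('tip',P(204,331))):
    c,r=ray(s,u);print(n,c+r*(p[1]-c[1])/r[1])
g=s['frame'][285:318,222:272];g=cv2.resize(g,(800,528),interpolation=cv2.INTER_CUBIC);cv2.imwrite('pics/hole.png',g[...,::-1])
```

```text
[ 0.45475014 -0.15567361  0.19139745]
0.181 flange [240.36035809 241.41376092] tip [241.71590123 271.8975371 ]
0.179 flange [240.41282995 242.59376044] tip [241.76377494 272.97413244]
hole by side on z=.078 [ 0.45698115 -0.15360253  0.078     ]
flange [ 0.45268813 -0.15567361  0.17672403]
tip [ 0.45317775 -0.15567361  0.12796359]
```

View pics/hole.png

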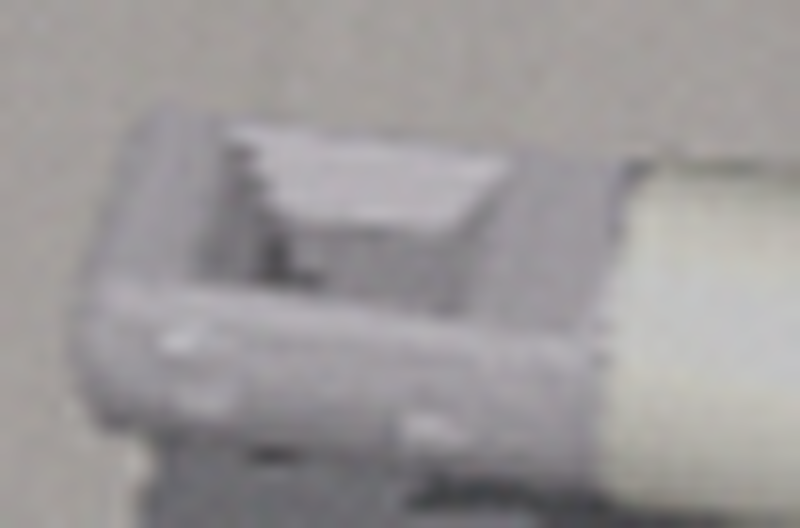

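```bash
python3 -m creep '{"hand":[0,0,0,0,0,0,0,0],"travel":[[0.006,-0.002,0],[0.006,-0.002,-0.03],[0.006,-0.002,-0.06],[0.006,-0.002,-0.09],[0.006,-0.002,-0.115],[0.006,-0.002,-0.115],[0.006,-0.002,-0.115],[0.006,-0.002,-0.115]],"turn":[0,0,0,0,0,0,0,0]}'
python3 - <<'E'
from h import *
s=snap('side');t=snap('top');p=bot.observe()['eef_pos'];print(p)
a=cv2.resize(s['frame'][230:330,200:300],(400,400),interpolation=cv2.INTER_CUBIC);b=cv2.resize(t['frame'][170:270,340:440],(400,400));cv2.imwrite('pics/g4.png',np.hstack([a,b])[...,::-1])
E
```

```text
time_s: 5.83
eef_pos: [0.4576, -0.1565, 0.1458]
ee_rot: [-0.706, 0.016, -0.018, 0.708]
contact_force: [0.6, -0.3, -0.7]
grip_width: 0.0194
[ 0.45772721 -0.15667856  0.146077  ]
```

View pics/g4.png

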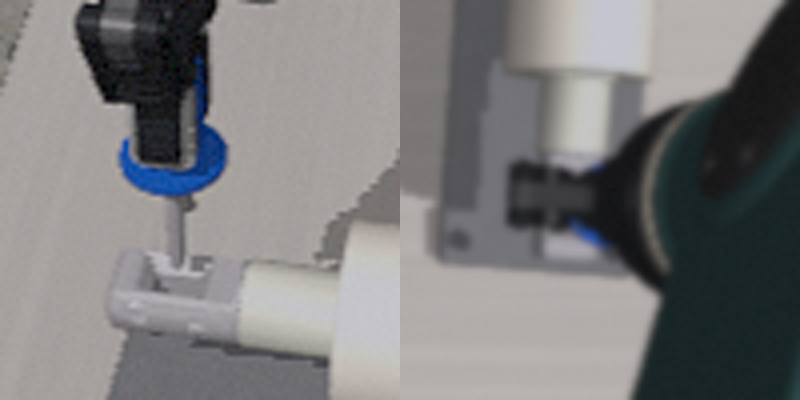

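The leg tip is at crop (178,270), over the middle of the mouth. I'll go down in steps and watch the force.

```bash
python3 -m creep '{"hand":[0,0,0,0,0,0,0,0],"travel":[[-0.002,0,-0.01],[-0.002,0,-0.02],[-0.002,0,-0.03],[-0.002,0,-0.04],[-0.002,0,-0.05],[-0.002,0,-0.05],[-0.002,0,-0.05],[-0.002,0,-0.05]],"turn":[0,0,0,0,0,0,0,0]}'
```

```text
time_s: 6.6
eef_pos: [0.4568, -0.1565, 0.1259]
ee_rot: [-0.706, 0.016, -0.018, 0.708]
contact_force: [0.2, 1.3, -0.8]
grip_width: 0.0191
```

```bash
python3 -m creep '{"hand":[0,0,0,0,0,0,0,0],"travel":[[0,0,-0.01],[0,0,-0.02],[0,0,-0.03],[0,0,-0.04],[0,0,-0.04],[0,0,-0.04],[0,0,-0.04],[0,0,-0.04]],"turn":[0,0,0,0,0,0,0,0]}'
```

```text
time_s: 7.27
eef_pos: [0.455, -0.1545, 0.1087]
ee_rot: [-0.705, 0.017, -0.017, 0.709]
contact_force: [-0.7, 7.8, -2.1]
grip_width: 0.0189
```

```bash
python3 -m creep '{"hand":[0,0,0,0,0,0,0,0],"travel":[[0,-0.003,-0.01],[0,-0.003,-0.02],[0,-0.003,-0.03],[0,-0.003,-0.04],[0,-0.003,-0.045],[0,-0.003,-0.045],[0,-0.003,-0.045],[0,-0.003,-0.045]],"turn":[0,0,0,0,0,0,0,0]}'
python3 - <<'E'
from h import *
s=snap('side');p=bot.observe();print(p['eef_pos'],p['contact_force'])
a=cv2.resize(s['frame'][230:330,190:290],(600,600),interpolation=cv2.INTER_CUBIC);cv2.imwrite('pics/g5.png',a[...,::-1])
E
```

```text
time_s: 7.93
eef_pos: [0.4548, -0.1556, 0.0906]
ee_rot: [-0.705, 0.017, -0.017, 0.709]
contact_force: [-0.1, 1.8, -3.1]
grip_width: 0.0195
[ 0.45480919 -0.15557111  0.09063699] [-0.08575395  2.40348943 -4.49913663]
```

View pics/g5.png

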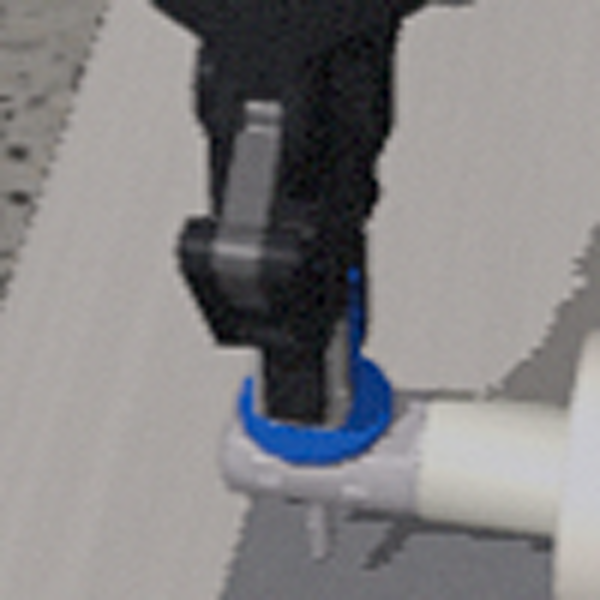

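The leg pokes out below the axle at crop (317,540) and the flange is close to the flat. The downward pull suggests the bow is past the axle, so I'll press the last few millimetres.

```bash
python3 -m creep '{"hand":[0,0,0,0,0,0,0,0],"travel":[[0,0,-0.003],[0,0,-0.006],[0,0,-0.009],[0,0,-0.011],[0,0,-0.011],[0,0,-0.011],[0,0,-0.011],[0,0,-0.011]],"turn":[0,0,0,0,0,0,0,0]}'
```

```text
time_s: 8.65
eef_pos: [0.4554, -0.1561, 0.0887]
ee_rot: [-0.705, 0.017, -0.018, 0.709]
contact_force: [-7.1, 2.8, 26.8]
grip_width: 0.0194
```

The 27 N upward reaction means the flange is seated on the flat. Release and retreat straight up.

```bash
python3 -m creep '{"hand":[0.55,0.55,0.55,0.55,0.55,0.55,0.55,0.55],"travel":[[0,0,0],[0,0,0.003],[0,0,0.005],[0,0,0.005],[0,0,0.005],[0,0,0.005],[0,0,0.005],[0,0,0.005]],"turn":[0,0,0,0,0,0,0,0]}' && python3 -m creep '{"hand":[0.55,0.55,0.55,0.55,0.55,0.55,0.55,0.55],"travel":[[0,0,0.02],[0,0,0.05],[0,0,0.09],[0,0,0.14],[0,0,0.2],[0,0,0.26],[0,0,0.32],[0,0,0.38]],"turn":[0,0,0,0,0,0,0,0]}' && python3 -m creep '{"hand":[0.55,0.55,0.55,0.55,0.55,0.55,0.55,0.55],"travel":[[0,0.08,0],[0,0.16,0],[0,0.24,0],[0,0.32,0],[0,0.4,0],[0,0.4,0],[0,0.4,0],[0,0.4,0]],"turn":[0,0,0,0,0,0,0,0]}'
python3 - <<'E'
from h import *
s=snap('side');t=snap('top')
a=cv2.resize(s['frame'][250:350,200:300],(400,400),interpolation=cv2.INTER_CUBIC);b=cv2.resize(t['frame'][170:270,340:440],(400,400),interpolation=cv2.INTER_CUBIC);cv2.imwrite('pics/g6.png',np.hstack([a,b])[...,::-1])
for n,d in(('side',s),('top',t)):
  h=cv2.cvtColor(d['frame'],cv2.COLOR_RGB2HSV)
  for c,lo,hi in(('blue',(100,130,50),(125,255,255)),('yel',(22,150,80),(35,255,255))):
    k,l,st,ce=cv2.connectedComponentsWithStats(cv2.inRange(h,lo,hi));i=1+np.argmax(st[1:,4]);print(n,c,st[i],ce[i].round(1))
    if n=='top':print(onz(d,st[i][:2]+(st[i][2:4]-1)/2,.082 if c=='blue' else .066))
e=[.455,-.157];print('side expect flange',proj(s,[*e,.08]),'griptop',proj(s,[*e,.12]),'if 5mm up',proj(s,[*e,.125]))
E
```

```text
time_s: 9.32
eef_pos: [0.4552, -0.156, 0.0905]
ee_rot: [-0.705, 0.017, -0.017, 0.709]
contact_force: [0.9, -0.0, -0.3]
grip_width: 0.0467
time_s: 9.98
eef_pos: [0.4549, -0.1559, 0.2442]
ee_rot: [-0.705, 0.017, -0.017, 0.709]
contact_force: [0.6, -0.4, 0.1]
grip_width: 0.0469
time_s: 10.65
eef_pos: [0.455, 0.0039, 0.2446]
ee_rot: [-0.705, 0.016, -0.017, 0.708]
contact_force: [-0.6, -0.5, 0.8]
grip_width: 0.0471
side blue [230 274  26  35 599] [242.4 292.4]
side yel [251 176  19  21 248] [259.4 187.1]Traceback (most recent call last):
  File "<stdin>", line 7, in <module>
    return _wrapfunc(a, 'argmax', axis=axis, out=out, **kwds)
    return bound(*args, **kwds)
ValueError: attempt to get argmax of an empty sequence
```

View pics/g6.png

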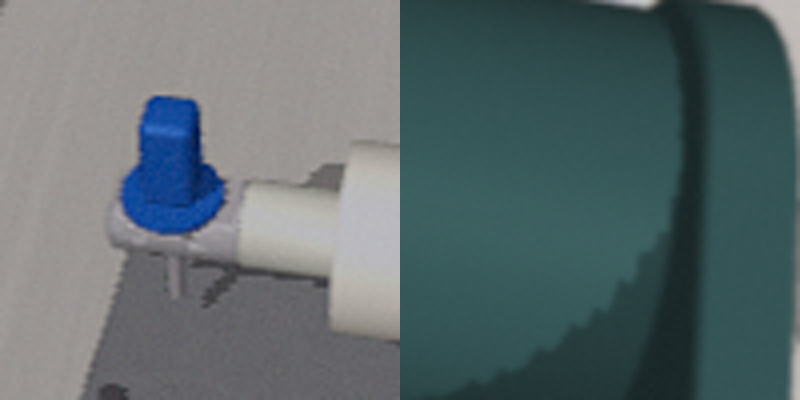

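The side view shows the clip upright with its flange on the axle and the leg out below. The arm blocks the top view, so I'll move it farther off.

```bash
python3 -m creep '{"hand":[0.55,0.55,0.55,0.55,0.55,0.55,0.55,0.55],"travel":[[0,0.08,0.02],[0,0.16,0.05],[0,0.24,0.05],[0,0.32,0.05],[0,0.4,0.05],[0,0.48,0.05],[0,0.56,0.05],[0,0.62,0.05]],"turn":[0,0,0,0,0,0,0,0]}'
python3 - <<'E'
from h import *
s=snap('side');t=snap('top')
b=cv2.resize(t['frame'][170:270,340:440],(600,600),interpolation=cv2.INTER_CUBIC);cv2.imwrite('pics/g7.png',b[...,::-1])
for n,d in(('side',s),('top',t)):
  h=cv2.cvtColor(d['frame'],cv2.COLOR_RGB2HSV)
  k,l,st,ce=cv2.connectedComponentsWithStats(cv2.inRange(h,(100,130,50),(125,255,255)));i=1+np.argmax(st[1:,4]);print(n,st[i],ce[i].round(1))
  if n=='top':print(onz(d,st[i][:2]+(st[i][2:4]-1)/2,.082))
for dz in(0,.005):
  e=np.array([.455,-.1565,.078+dz]);r=np.array([[.019*np.cos(a),.019*np.sin(a),0] for a in np.linspace(0,6.28,60)])
  q=np.array([proj(s,e+v) for v in r]);g=np.array([proj(s,e+[i,j,.042]) for i in(-.01,.01) for j in(-.01,.01)]);print(dz,'bottom v',q[:,1].max(),'u',q[:,0].min(),q[:,0].max(),'top v',g[:,1].min())
E
```

```text
time_s: 11.42
eef_pos: [0.4557, 0.2523, 0.2645]
ee_rot: [-0.705, 0.017, -0.018, 0.709]
contact_force: [0.5, -0.9, -0.0]
grip_width: 0.0472
side [230 274  26  34 600] [242.5 292.4]
top [375 213  20  19 306] [384.4 222.3]
[ 0.4543839  -0.15783572  0.082     ]
0 bottom v 308.3722877496172 u 229.8378873842486 256.0756356374109 top v 271.8244577113402
0.005 bottom v 305.86216243292375 u 229.67453869506542 256.01755432725787 top v 269.1703188314024
```

View pics/g7.png

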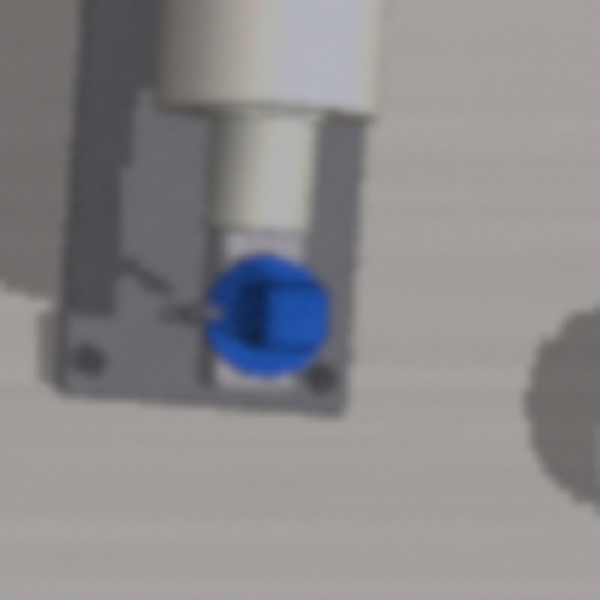

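The top view shows the flange centred on the hole at crop (268,315), with the bow beside the axle at (160–210,313). That is about where an unspread bow should project (about 163). I'm handing in.

```bash
python3 -c "
from workcell import bot
bot.close_job()"
```

```text
the job is handed in; nothing more can be done
```

The blue R-clip is in the cross hole with its flange down on the axle. I let go, moved the arm clear and handed the job in at about 11.5 s; no verdict was reported.

**Last checks:**
- **Position:** in the top view the flange centre is at (0.454, -0.158) m. The hole measured (0.455, -0.157) m, so they agree to about 1 mm.
- **Height:** I pushed until the wrist read about 27 N upward, which is the flange resting on the flat. In the side view the flange and grip sit at the seated height, not raised. The grip top came out 2 pixels lower than predicted, which is within calibration error.
- **Bow:** it lies across the axle, and its tip appears about where an unspread bow should. The clip also pulled itself down near the end of the push. I judged the opening from the picture and did not measure it.
- **Yellow clip:** the side view after letting go shows it at the same pixel position as at the start. I did not check it in the top view.

No check failed. The two cameras differed by about 2 mm on the hole's position, which is within the stated calibration.

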